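Complete the round battery pack

ROBOT

A 6-joint arm with a two-finger parallel gripper is mounted at the origin on a cart in front of the work surface, level with it; the furniture and walls round the work are solid. World frame = base frame: x ahead of the robot, y to its left, z up, the work surface at z = 0. Lengths are in m, angles in rad, forces in N, time in s.
With the tool pointing down it reaches from about 0.35 to 0.775 m from the base axis. Payload 7.3 kg.
Tool frame: the origin (TCP) lies at the very end of the fingers, on their centre line; the grasp point (between the pads) lies 19 mm behind it (manip.hold_point_z is the distance from the TCP to the grasp point, in m); z points along the fingers, y is the direction in which the jaws open and shut (so a half turn about z gives the same grasp; the last joint's range is limited). The gripper opens to 92 mm and grips with 3 to 60 N. Pads are 19 mm wide; open, the fingers measure 130 mm over their backs; the gripper's body (75 mm by 190 mm) begins 47 mm behind the grasp point.
Start: joints at [-1.475, 0.342, 1.524, -0, 1.275, -0.146], TCP at [0.126, -0.51, 0.227] pointing down, gripper open.
Joint ranges: [-2.53, 2.53], [-0.77, 2.02], [0.04, 2.7], [-1, 4.14], [0.28, 2.66], [-3.11, 3.11]. Speed limits (rad/s): [2.57, 2.57, 3.14, 3.14, 3.14, 3.14].

INTERFACE

Orientations are given as a 3x3 rotation matrix whose columns are the frame's x, y, z axes.
In Python, from rig import manip gives the robot as it stands. The module is installed in compiled form; this text tells all that it offers. Calls block until the motion is done:
- manip.movep(position, orientation): joint-space move of the TCP to a pose.
- manip.line_to(position, speed=0.15, ori=None): straight line of the TCP; ori=None keeps the orientation; speed is the mean speed in m/s.
- manip.set_joints(angles): joint-space move.
- manip.gripper_open() and manip.clamp(grip_force=None): open the fingers fully, or close them until they stop; grip_force is the grip in N (None keeps the last).
- manip.sleep(seconds).
- manip.inverse_kinematics(position, orientation): joint angles nearest the present ones, or None.
- manip.state(): the state.
- manip.get_image(name): name is "scene" or "side" or "wrist"; returns a dict with "pixels" (480x640x3 uint8, blue, green, red), "fx", "fy", "cx", "cy" (pixels), "distortion" ([k1, k2, p1, p2, k3] as OpenCV has them; the pictures are not rectified), "eye" and "attitude" of the camera in the world. Camera axes: x right, y down, z forward; pixel columns grow to the right and rows downward; lengths in m; the calibration is good to about 2 mm. A picture is of the moment at which its call begins. There is no depth.
A pose or a line that the arm cannot do raises manip.MotionError and nothing moves.
- manip.job_done(): hands the job in, once; it reports no verdict.
The state is a dict: "clock": time; "joints": joint angles; "dq": joint speeds; "joint_torque": joint torques, N m; "tcp_pos": TCP position; "tool_rot": TCP orientation; "contact_force": force on the tool from outside, world axes, zero at the start; "ft_torque": the same for the moment, N m; "finger_gap": finger opening in m.
Only numpy, scipy, OpenCV 4.12 (cv2) and the standard library are available. Lean on these libraries where they do the work, as an engineer would, in place of code of your own. Each camera call takes 0.05 s, during which the arm holds its last target. There are 200 camera calls.

TASK

Finish the round six-cell battery pack in the grey shell: stand the two loose green cells in its two empty places, one on each side of the low black terminal boss, so that they complete the hexagonal cluster with the cells already there. Keep them upright and lower each one right down to the shell's floor before letting go; the orange cell is a bad one, leave it standing where it is.

Things in the scene. Friction and masses are not known exactly. Their poses are not given: they have to be found in the camera images.
- shell: fixed round open grey shell, 124 mm wide, inside 118, wall 34 high, floor 4 thick; origin: axis, underside. Hexagon places 38 mm from axis, angles from its x axis: 0 black boss (28 wide, top 24 high); 120, 180, 240 and centre: fixed green cells (32 wide, tops 74 high, metal strips); +60, -60: empty, 5 mm play. Clear finger line at +60 place: turned 120 from x; at -60 place: 60 (tall cells 7 mm clear)
- cell_1: loose battery cell, green sleeve (either green cell may go in either empty place): cylinder 32 mm in diameter, 70 mm tall, 0.14 kg, standing upright on the bench, white ring near its top, steel button uppermost. Origin: centre of its foot, z up along the cylinder. Grip across the diameter from above, any yaw
- cell_2: loose battery cell, green sleeve, the same as cell_1: cylinder 32 mm in diameter, 70 mm tall, 0.14 kg, standing upright on the bench, white ring near its top, steel button uppermost. Origin: centre of its foot, z up along the cylinder. Grip across the diameter from above, any yaw
- cell_old: loose battery cell, orange sleeve, the bad one to be left alone: cylinder 32 mm in diameter, 70 mm tall, 0.14 kg, standing upright on the bench, white ring near its top, steel button uppermost. Origin: centre of its foot, z up along the cylinder.
Mind the look-alikes: they are no part of the job. What is shaped like the cell_2 but blue or yellow is not meant.

How it is judged:
By the outcome, as a careful person would: the job done as asked, in the order asked, and still so for the second after the job is handed in, with the robot touching nothing.
It also fails if it takes over 58 s, if anything falls off the work surface, if the arm or the gripper's body presses on something with over 40 N, if the wrist force passes 120 N, or if a joint passes its speed limit or range.

## Working session

There is one attempt and no reset: what is moved stays moved. The work goes in short steps, each a Python script; the robot and the scene stay as the last script left them, time stands still between calls to the robot, and variables do not carry over. Pictures are saved under pics/ and viewed, about 8 in all and at most 12, crops included, and the job is handed in when it is done.

```bash
mkdir -p pics
cat > h.py <<'E'
import numpy as np, cv2
from rig import manip
def snap(n,f):
    im=manip.get_image(n); cv2.imwrite(f'pics/{f}.png',im['pixels'])
    np.savez(f'pics/{f}.npz',**{k:np.array(v) for k,v in im.items()}); return im
def K(im): return np.array([[im['fx'],0,im['cx']],[0,im['fy'],im['cy']],[0,0,1.]])
def to_plane(im,uv,z):
    p=cv2.undistortPoints(np.array(uv,float).reshape(-1,1,2),K(im),np.array(im['distortion'],float))[:,0]
    d=np.c_[p,np.ones(len(p))]@np.array(im['attitude']).T; e=np.array(im['eye'])
    return e+d*((z-e[2])/d[:,2])[:,None]
def proj(im,P):
    R=np.array(im['attitude']); t=-R.T@np.array(im['eye'])
    return cv2.projectPoints(np.array(P,float).reshape(-1,3),cv2.Rodrigues(R.T)[0],t,K(im),np.array(im['distortion'],float))[0][:,0]
def load(f):
    return {k:v for k,v in np.load(f'pics/{f}.npz').items()}
def down(yaw): # tool y axis at angle yaw in world
    y=np.array([np.cos(yaw),np.sin(yaw),0]); z=np.array([0,0,-1.]); return np.c_[np.cross(y,z),y,z]
E
python3 - <<'E'
from h import *
for n in ('scene','side','wrist'):
    im=snap(n,n+'0'); print(n,im['eye'],np.round(im['attitude'],2).tolist(),im['fx'])
s=manip.state(); print(s['clock'],s['finger_gap'],s['tool_rot'])
E
```

```text
scene [0.20565537 0.53060183 0.67282505] [[-0.89, -0.32, 0.31], [-0.45, 0.64, -0.63], [-0.0, -0.7, -0.71]] 467.56539220636273
side [ 0.51302904 -0.80942948  0.72126636] [[1.0, 0.04, -0.03], [0.05, -0.64, 0.77], [0.01, -0.77, -0.64]] 518.9504774233367
wrist [ 0.19436216 -0.49196951  0.38458726] [[0.24, -0.94, -0.25], [-0.97, -0.23, -0.06], [-0.0, 0.26, -0.97]] 389.4275635850185
0.15 0.09194345899958441 [[ 9.70914370e-01  2.39426974e-01 -1.00391520e-04]
 [ 2.39426936e-01 -9.70913748e-01  1.11170870e-03]
 [ 1.68701543e-04 -1.10341038e-03 -9.99999377e-01]]
```

View pics/scene0.png

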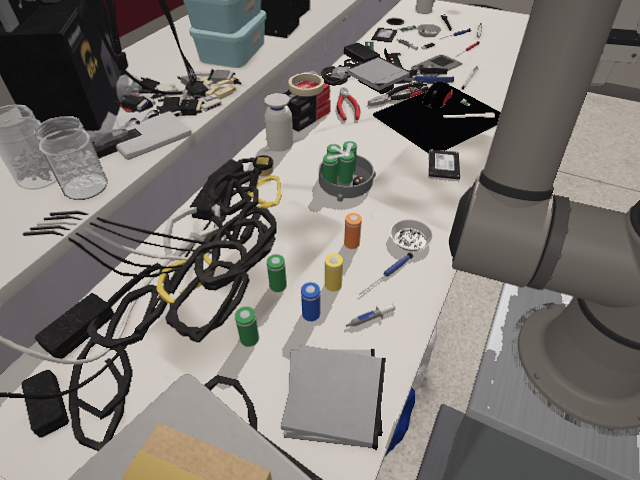

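View pics/side0.png

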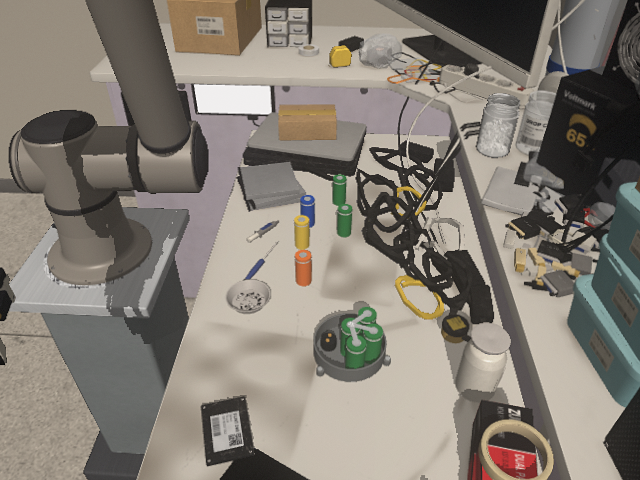

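The scene view shows two loose greens at about (277,272) and (247,326). The orange cell is at (352,230), yellow at (333,272), blue at (311,301), and the shell at (347,172). In the side view the greens are at (344,220) and (340,189), and the shell at (350,343). I'll enlarge both views to read exact pixels.

Run:
```python
from h import *
def crop(f,x,y,w,h,s):
    c=cv2.resize(cv2.imread(f'pics/{f}.png')[y:y+h,x:x+w],None,fx=s,fy=s,interpolation=cv2.INTER_CUBIC)
    for i in range(0,w,10): cv2.putText(c,str(x+i),(i*s,8),0,.28,(0,0,255),1);cv2.line(c,(i*s,10),(i*s,14),(0,0,255),1)
    for i in range(10,h,10): cv2.putText(c,str(y+i),(0,i*s+3),0,.28,(0,0,255),1)
    return c
a=crop('side0',300,295,100,100,4); b=crop('side0',280,165,100,125,4)
cc=crop('scene0',305,130,80,75,5); 
d=crop('scene0',225,245,80,105,4)
cv2.imwrite('pics/m1.png',np.hstack([a,b[:400]])); 
d=cv2.resize(d,(400,525)); 
cv2.imwrite('pics/m2.png',np.hstack([cv2.copyMakeBorder(cc,0,150,0,0,0),d]))
```

```text
(no output)
```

View pics/m1.png

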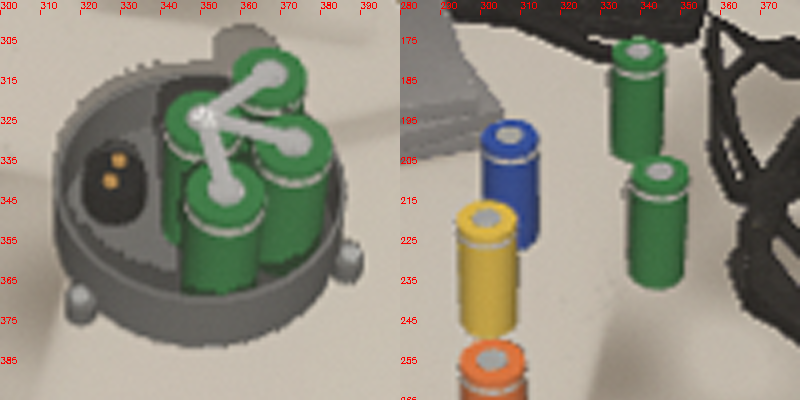

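View pics/m2.png

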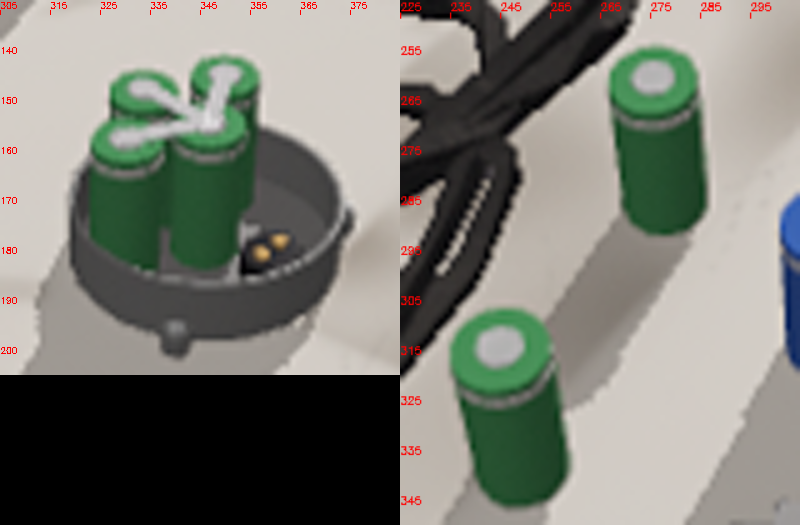

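Both crops agree. The two green cells stand clear of blue, yellow and orange, with button tops in the side view at (345,207.8) and (339.5,177.8), and in the scene view at (275.4,261.2) and (245.2,314.6). The shell shows four strapped cells and the boss. Next I convert these to world positions from both views.

Run:
```python
from h import *
S=load('side0');C=load('scene0')
r=lambda a:np.round(a[:,:2]*1000,1).tolist()
print('loose side',r(to_plane(S,[(345,207.8),(339.5,177.8)],.07)))
print('loose scene',r(to_plane(C,[(275.4,261.2),(245.2,314.6)],.07)))
print('orange side',r(to_plane(S,[(303,255)],.07)))
a=to_plane(S,[(351,324.7),(367.2,313.5),(373.5,330.5),(356.5,343)],.074);print('fixed side ctr,..',r(a)); 
b=to_plane(C,[(346.6,154.8),(330.6,158),(333.8,148.3),(350,145.4)],.074);print('fixed scene',r(b))
bs=to_plane(S,[(328.6,337.5)],.024);bc=to_plane(C,[(359.2,179.4)],.024);print('boss',r(bs),r(bc))
# rigid fit
ang=np.radians([120,180,240,0]);M=np.vstack([[0,0],np.c_[np.cos(ang),np.sin(ang)]*.038])
from scipy.optimize import least_squares
P1=np.vstack([a,bs])[:,:2];P2=np.vstack([b,bc])[:,:2]
for n,P in (('side',P1),('scene',P2)):
  best=min((least_squares(lambda q:(M[:, :][o]@np.array([[np.cos(q[2]),np.sin(q[2])],[-np.sin(q[2]),np.cos(q[2])]])+q[:2]-P).ravel(),[*P[0],t0]) for o in([0,1,2,3,4],[0,3,2,1,4]) for t0 in (0,2,4)),key=lambda s:s.cost)
  print(n,best.x,np.round(best.fun*1000,1))
```

```text
loose side [[518.3, 86.7], [503.5, 203.4]]
loose scene [[514.8, 91.6], [500.5, 207.3]]
orange side [[441.3, -70.3]]
fixed side ctr,.. [[534.1, -242.7], [560.9, -216.6], [570.6, -253.0], [543.2, -280.2]]
fixed scene [[531.0, -238.5], [556.9, -212.6], [566.2, -247.9], [538.8, -273.9]]
boss [[497.5, -229.9]] [[495.3, -231.7]]
side [ 0.53398565 -0.24226146  2.84570276] [-0.1  0.4  0.8  0.2 -0.3 -0.3 -0.6  0.9  0.1 -1.2]
scene [ 0.53028509 -0.23903818  2.89153473] [-0.7 -0.5 -0.1  0.8  0.9 -0.5  1.7 -1.8 -1.9  2. ]
```

```bash
cat >> h.py <<'E'
def pose(p,yaw):
    "down pose with jaw yaw mod pi that keeps joint 6 in range and nearest its middle"
    c=[(abs(q[5]),y,q) for y in (yaw,yaw+np.pi) if (q:=manip.inverse_kinematics(p,down(y))) is not None]
    return min(c,key=lambda t:t[0]) if c else None
E
python3 - <<'E'
from h import *
for n,p,y in [('+60',(.505,-.267,.25),2.86+2.094),('-60',(.523,-.2035,.25),2.86+1.047),('c1',(.5165,.089,.25),np.pi/2),('c2',(.502,.205,.25),np.pi/2)]:
    for z in (.25,.16,.035):
        t=pose((p[0],p[1],z),y); print(n,z,None if t is None else (round(t[1],2),np.round(t[2],2)))
t=pose((.522,-.24,.24),2.86+2.094)
manip.movep((.522,-.24,.24),down(t[1])); snap('wrist','w1'); 
t=pose((.5165,.089,.24),np.pi/2)
manip.movep((.5165,.089,.24),down(t[1])); snap('wrist','w2'); print(manip.state()['clock'],manip.state()['tcp_pos'])
cv2.imwrite('pics/w12.png',np.vstack([cv2.imread('pics/w1.png')[:300],cv2.imread('pics/w2.png')[:300]]))
cv2.imwrite('pics/w12.png',np.hstack([cv2.resize(cv2.imread(f'pics/w{i}.png'),(400,300)) for i in (1,2)]))
E
```

```text
+60 0.25 (4.95, array([-0.62,  0.41,  1.35, -0.  ,  1.38,  0.71]))
+60 0.16 (4.95, array([-0.62,  0.48,  1.49, -0.  ,  1.16,  0.71]))
+60 0.035 (4.95, array([-0.62,  0.64,  1.62, -0.  ,  0.89,  0.71]))
-60 0.25 (7.05, array([-0.51,  0.39,  1.38, -0.  ,  1.37, -1.27]))
-60 0.16 (7.05, array([-0.51,  0.47,  1.52, -0.  ,  1.15, -1.27]))
-60 0.035 (7.05, array([-0.51,  0.62,  1.65, -0.  ,  0.87, -1.27]))
c1 0.25 (1.57, array([ 0.02,  0.32,  1.49, -0.  ,  1.33, -1.55]))
c1 0.16 (1.57, array([ 0.02,  0.4 ,  1.63, -0.  ,  1.11, -1.55]))
c1 0.035 (1.57, array([ 0.02,  0.57,  1.76, -0.  ,  0.81, -1.55]))
c2 0.25 (1.57, array([ 0.25,  0.36,  1.44, -0.  ,  1.35, -1.32]))
c2 0.16 (1.57, array([ 0.25,  0.43,  1.58, -0.  ,  1.13, -1.32]))
c2 0.035 (1.57, array([ 0.25,  0.6 ,  1.7 , -0.  ,  0.84, -1.32]))
3.9917 [0.51665081 0.08858302 0.23999829]
```

View pics/w12.png

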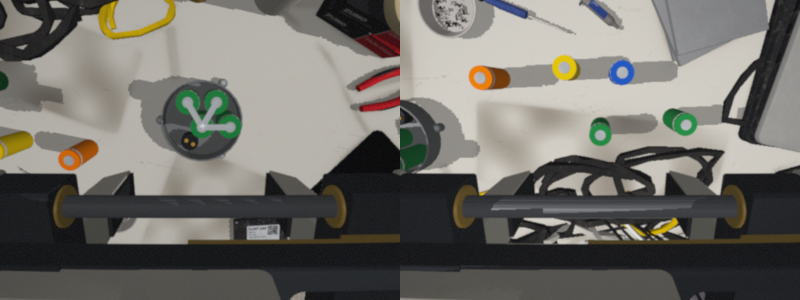

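The wrist views show the shell with its four strapped cells and boss, at about (203,120) in the left half. In the right half are green cells at (600,130) and (683,123), with orange, yellow and blue further away. Now an enlarged crop for exact reading.

Run:
```python
from h import *
def crop(f,x,y,w,h,s):
    c=cv2.resize(cv2.imread(f'pics/{f}.png')[y:y+h,x:x+w],None,fx=s,fy=s,interpolation=cv2.INTER_CUBIC)
    for i in range(0,w,20): cv2.putText(c,str(x+i),(i*s,8),0,.28,(0,0,255),1)
    for i in range(20,h,20): cv2.putText(c,str(y+i),(0,i*s+3),0,.28,(0,0,255),1)
    return c
cv2.imwrite('pics/m3.png',np.hstack([crop('w1',250,115,140,150,3),crop('w2',295,165,90,112,4)[:450]]) if 0 else np.hstack([crop('w1',255,120,135,140,3),crop('w2',295,140,120,140,3)]))
```

```text
(no output)
```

View pics/m3.png

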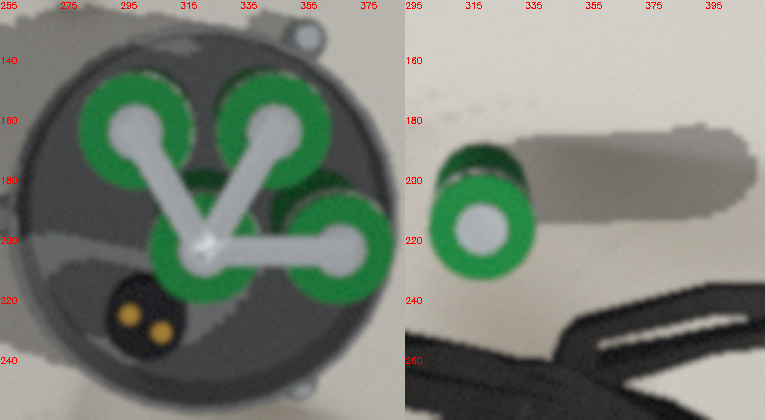

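Run:
```python
from h import *
from scipy.optimize import least_squares
S,C,W,V=load('side0'),load('scene0'),load('w1'),load('w2')
ang=np.radians([120,180,240,0]);M=np.vstack([[0,0],np.c_[np.cos(ang),np.sin(ang)]*.038])
T=[(323.3,202.3),(300.3,163.7),(346.3,163.7),(368,203.3)]
P=np.vstack([to_plane(W,T,.074),to_plane(W,[(303.7,225.7)],.024)])[:,:2];print(np.round(P*1e3,1))
f=lambda q,o:(M[o]@np.array([[np.cos(q[2]),np.sin(q[2])],[-np.sin(q[2]),np.cos(q[2])]])+q[:2]-P).ravel()
b=min((least_squares(f,[*P[0],t],args=(o,)) for o in([0,1,2,3,4],[0,3,2,1,4]) for t in (0,2,4)),key=lambda s:s.cost)
print(b.x,np.round(b.fun*1e3,1))
print('c1',to_plane(V,[(320.3,216.3)],.07),'c2~',to_plane(V,[(453,195)],.07))
# green-top fit for c2
px=V['pixels'].astype(int);m=((px[...,1]>px[...,2]+40)&(px[...,1]>px[...,0]+25)&(px[...,1]>110)).astype(np.uint8)
for c in cv2.findContours(m,0,2)[0]:
    if cv2.contourArea(c)>150:
        (x,y),r=cv2.minEnclosingCircle(c);print((x,y),r,to_plane(V,[(x,y)],.07)[0])
```

```text
[[ 534.2 -240.4]
 [ 560.9 -214.2]
 [ 569.9 -251. ]
 [ 542.4 -277.2]
 [ 498.2 -229.8]]
[ 0.53383847 -0.24035933  2.85401025] [-0.4 -0.   0.5  0.1  0.4 -0.2  0.3 -0.1 -0.8  0.2]
c1 [[0.51780706 0.09067966 0.07      ]] c2~ [[0.49935866 0.20379831 0.07      ]]
(318.9898681640625, 214.0878448486328) 19.16265296936035 [0.51586157 0.08955355 0.07      ]
(456.4929504394531, 198.78872680664062) 18.890975952148438 [0.50261845 0.20708524 0.07      ]
```

Run:
```python
from h import *
p=np.array([.5172,.0899,.12]); R=down(np.pi/2)
manip.movep(p,R)
manip.line_to((p[0],p[1],.035),speed=.12); manip.clamp(25)
s=manip.state();print(s['clock'],s['finger_gap'],s['contact_force'],s['tcp_pos'])
manip.line_to((p[0],p[1],.2),speed=.2)
s=manip.state();print(s['clock'],s['finger_gap'],s['contact_force'])
w=snap('wrist','w3'); t=s['tcp_pos'];print(proj(w,[t,np.array(t)+[0,0,.035]]))
```

```text
6.3667 0.03145836977168778 [-0.38097166 -0.37765778  0.06785893] [0.51715538 0.08988014 0.03491544]
7.3417 0.0314836289490996 [-0.7683686   0.01663542 -1.15573719]
[[316.89477432 294.92043379]
 [316.41970906 334.80846493]]
```

View pics/w3.png

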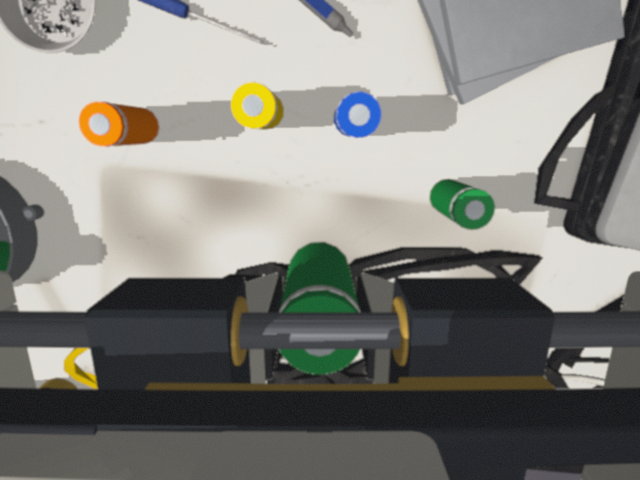

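Cell 1 is held upright: gap 31.5 mm, top disc centre at about (319,333) against a predicted (316.4,334.8), so the offset is about 1 mm. I'll work out that camera bias, then place the cell.

```bash
cat >> h.py <<'E'
SH=np.array([.5333,-.2405]);SA=2.855
def place(sgn,d=(0,0)):
    a=SA+sgn*np.pi/3; return SH+.038*np.array([np.cos(a),np.sin(a)])+d, SA+(np.radians(120) if sgn>0 else np.radians(60))
E
python3 - <<'E'
from h import *
w=load('w3');s=manip.state();t=np.array(s['tcp_pos'])
m=to_plane(w,[(319,333)],t[2]+.035)[0]; print('bias tool frame mm',np.array(s['tool_rot']).T@(m-t)*1e3, 'in w1 world',down(2.86+2.094)@(np.array(s['tool_rot']).T@(m-t))*1e3)
p,y=place(1); q=pose((*p,.25),y); print(p,q[1])
manip.movep((*p,.17),down(q[1]))
s=manip.state();print(s['clock'],s['finger_gap'],s['tcp_pos'],s['contact_force']); 
snap('wrist','w4');snap('side','s4');snap('scene','c4')
h=lambda f,x,y,w,hh,k:cv2.resize(cv2.imread(f'pics/{f}.png')[y:y+hh,x:x+w],None,fx=k,fy=k,interpolation=cv2.INTER_CUBIC)
cv2.imwrite('pics/m4.png',np.hstack([h('s4',270,230,130,180,3),cv2.resize(cv2.imread('pics/w4.png')[150:420,140:500],(405,540),interpolation=2) if 0 else h('c4',290,90,130,180,3)]))
E
```

```text
bias tool frame mm [  0.57814062   0.92090928 -34.99852427] in w1 world [ 0.78169116 -0.75583027 34.99852427]
[ 0.50577207 -0.26669567] 4.949395102393195
9.3417 0.031260546528199436 [ 0.50588719 -0.26625709  0.16987523] [-0.57727539  0.45121529 -1.60279281]
```

View pics/m4.png

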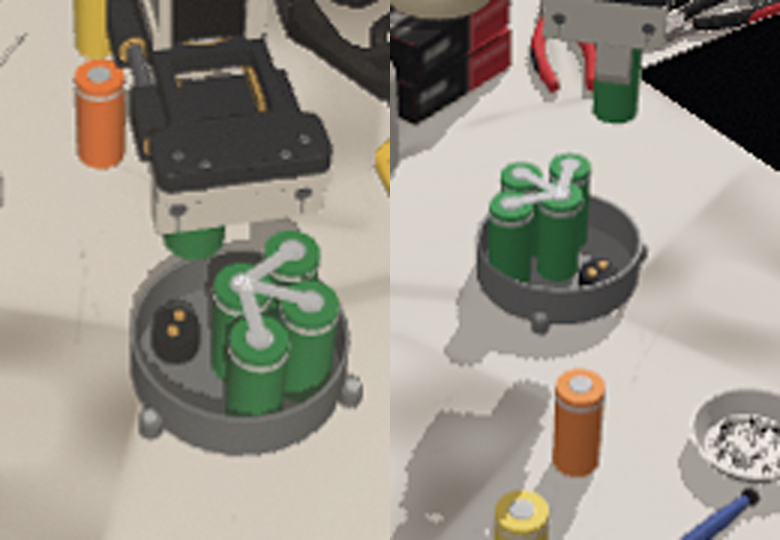

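Both views show the cell hanging upright above the shell, clear of the fixed cells. The bias-corrected shell centre is about (0.533,-0.240). I'll lower in stages with force checks.

```bash
sed -i 's/^SH=.*;SA/SH=np.array([.5330,-.2400]);SA/' h.py
cat >> h.py <<'E'
def lower(p,f0):
    for z,v in ((.09,.15),(.06,.06),(.046,.04),(.0415,.02),(.0402,.01),(.0394,.01),(.0388,.01),(.0382,.01)):
        manip.line_to((*p,z),speed=v); s=manip.state(); d=np.array(s['contact_force'])-f0
        print(z,round(s['clock'],2),np.round(d,1),np.round(s['tcp_pos'],4))
        if np.linalg.norm(d[:2])>6 or (d[2]>2.5): return z
E
python3 - <<'E'
from h import *
p,y=place(1)
f0=np.array(manip.state()['contact_force'])
z=lower(p,f0); print('stopped',z)
snap('wrist','w5')
if z and z<.041:
    manip.gripper_open(); manip.sleep(.1); manip.line_to((*p,.17),speed=.2); snap('side','s5'); snap('wrist','w6')
print(manip.state()['clock'],manip.state()['contact_force'])
h=lambda f,x,y,w,hh,k:cv2.resize(cv2.imread(f'pics/{f}.png')[y:y+hh,x:x+w],None,fx=k,fy=k,interpolation=cv2.INTER_CUBIC)
import os
cv2.imwrite('pics/m5.png',np.hstack([h('w6',220,150,190,200,2),h('s5',295,290,100,100,4)]) if os.path.exists('pics/w6.png') else cv2.imread('pics/w5.png'))
E
```

```text
0.09 10.18 [-0.1  0.4  0.3] [ 0.506  -0.2665  0.0907]
0.06 10.82 [ 0.3 -0.2 -0.2] [ 0.5055 -0.2662  0.0598]
0.046 11.32 [-0.7 -0.6 -0.5] [ 0.5054 -0.2661  0.0457]
0.0415 11.7 [ 0.6 -0.5  0.1] [ 0.5054 -0.2662  0.0414]
0.0402 11.98 [-0.1  0.1 -0. ] [ 0.5055 -0.2662  0.0402]
0.0394 12.23 [ 1.2  1.  -0.2] [ 0.5055 -0.2662  0.0393]
0.0388 12.48 [-0.7  0.9  1.2] [ 0.5056 -0.2663  0.039 ]
0.0382 12.73 [-1.9  2.   6.5] [ 0.5056 -0.2662  0.0389]
stopped 0.0382
14.8667 [-0.71728552 -0.13270225 -0.32192143]
```

View pics/m5.png

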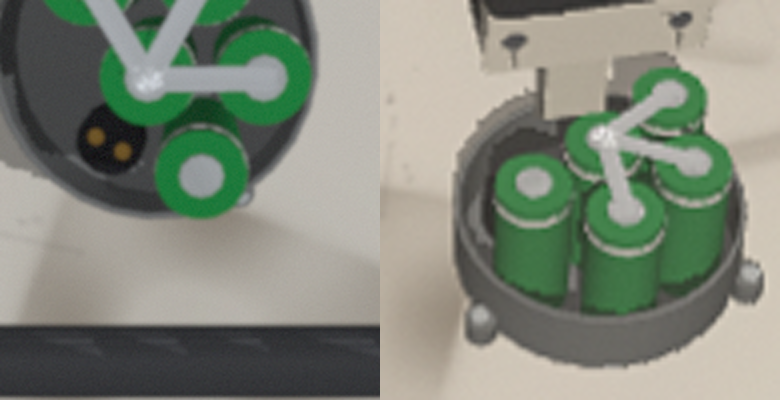

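Cell 1 stands upright in the +60 place. It touched the floor at exactly the expected height (TCP 0.039). Now cell 2, into the -60 place.

Run:
```python
from h import *
p=np.array([.502,.2058]); R=down(np.pi/2)
manip.movep((*p,.13),R)
manip.line_to((*p,.035),speed=.12); manip.clamp(25)
s=manip.state();print(s['clock'],s['finger_gap'],s['contact_force'],s['tcp_pos'])
manip.line_to((*p,.2),speed=.2)
w=snap('wrist','w7'); s=manip.state(); t=np.array(s['tcp_pos']);print(s['finger_gap'],proj(w,[t+[0,0,.035]]))
q,y=place(-1); b=pose((*q,.17),y); print(q,b[1])
manip.movep((*q,.17),down(b[1])); print(manip.state()['clock'],manip.state()['finger_gap'],manip.state()['tcp_pos'])
snap('side','s7');snap('scene','c7')
h=lambda f,x,y,w,hh,k:cv2.resize(cv2.imread(f'pics/{f}.png')[y:y+hh,x:x+w],None,fx=k,fy=k,interpolation=cv2.INTER_CUBIC)
cv2.imwrite('pics/m7.png',np.hstack([h('w7',200,220,240,200,2)[:400],h('c7',300,90,100,133,3)[:399].copy() if 0 else h('c7',300,100,100,100,3.0 if 0 else 4)[:400]])[:, :800])
```

```text
18.55 0.03145375791237431 [ 0.73180963  0.55341617 -0.2524507 ] [0.50201559 0.2058294  0.03498444]
0.03151852368522244 [[316.27381869 334.19827111]]
[ 0.52407785 -0.20306228] 7.043790204786391
21.0917 0.03153590045544493 [ 0.52435695 -0.20201213  0.17003216]
```

View pics/m7.png

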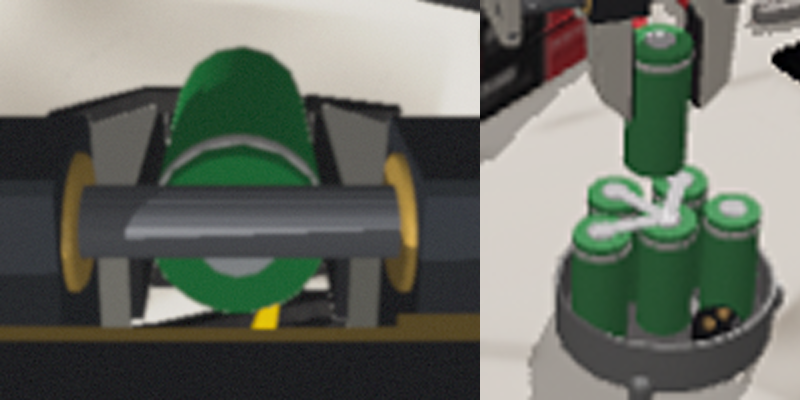

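Cell 2 is held upright. Its offset along tool x is under 1 mm, inside the play. In the scene view it hangs above the empty place, with the first cell in position. Lowering now.

Run:
```python
from h import *
p,y=place(-1)
f0=np.array(manip.state()['contact_force'])
z=lower(p,f0); print('stopped',z,manip.state()['finger_gap'])
if z and z<.041:
    manip.gripper_open(); manip.sleep(.1); manip.line_to((*p,.17),speed=.2)
    manip.movep((.42,.05,.3),down(np.pi/2))
    manip.sleep(.3)
snap('side','s8'); snap('scene','c8')
print(manip.state()['clock'],manip.state()['contact_force'])
h=lambda f,x,y,w,hh,k:cv2.resize(cv2.imread(f'pics/{f}.png')[y:y+hh,x:x+w],None,fx=k,fy=k,interpolation=cv2.INTER_CUBIC)
cv2.imwrite('pics/m8.png',np.hstack([h('s8',265,225,130,165,3),h('c8',280,120,130,165,3)]))
```

```text
0.09 21.88 [0.8 0.4 0.8] [ 0.5247 -0.2031  0.0907]
0.06 22.52 [-0.2  0.6  0.3] [ 0.5241 -0.2031  0.0599]
0.046 23.02 [-0.4  1.3  0.7] [ 0.524  -0.203   0.0458]
0.0415 23.4 [ 0.7  0.6 -0.2] [ 0.524  -0.203   0.0414]
0.0402 23.68 [-0.3  0.5  0.1] [ 0.5241 -0.203   0.0402]
0.0394 23.93 [ 0.2 -0.2  1. ] [ 0.524  -0.2031  0.0394]
0.0388 24.18 [-0.8  0.6  1.7] [ 0.5242 -0.2031  0.039 ]
0.0382 24.43 [-1.   0.9  6.1] [ 0.5243 -0.2031  0.0389]
stopped 0.0382 0.031666251161355116
27.975 [ 1.16713863 -0.23486593 -0.10703139]
```

View pics/m8.png

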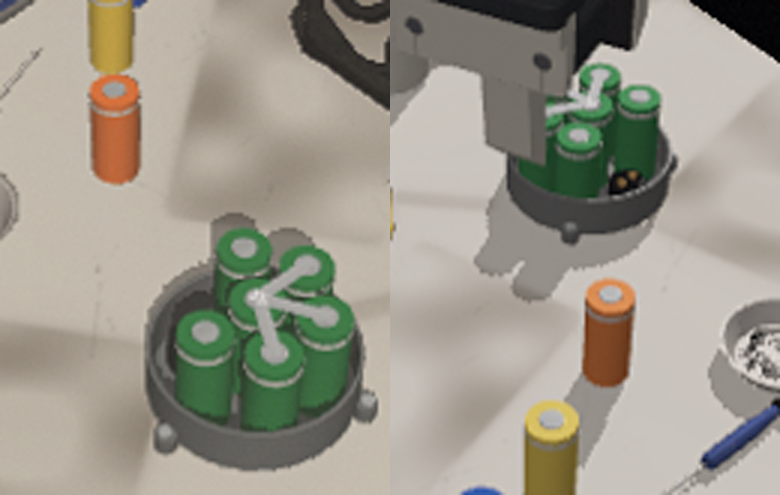

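Both cells stand upright in their places on either side of the boss, the orange cell is untouched, and the gripper is clear. Handing in.

```bash
python3 -c "
from rig import manip
manip.job_done()"
```

```text
the job is handed in; nothing more can be done
```

Both loose green cells are standing in the shell's two empty places, one on each side of the black boss, and the job is handed in. The clock read about 28 s of the 58 s allowed.

- **Lowering:** each cell touched the shell floor at the expected height (TCP 0.039 m, about 6 N) before I opened the gripper. I saw no significant side force on the way down.
- **Final pictures:** both cells are upright and complete the ring, and the orange cell is standing where it was. The gripper is clear of everything.
- **Disagreements:** the scene and side cameras differed by about 4 to 5 mm. I used the wrist camera's fit of the shell instead, corrected by about 1 mm from a held cell. No check failed.

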